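Open the push-and-turn safety cap of the lye jug and hold it up

ROBOT

A 6-joint arm with a two-finger parallel gripper is mounted at the origin on the work surface. World frame = base frame: x ahead of the robot, y to its left, z up, the work surface at z = 0. Lengths are in mm, angles in rad, forces in N, time in s.
With the tool pointing down it reaches from about 350 to 975 mm from the base axis. Payload 7.1 kg.
Tool frame: the origin (TCP) lies between the finger pads; the fingertips stand 8 mm ahead of it and the grasp point (between the pads) lies 11 mm behind it; x points along the fingers, y is the direction in which the jaws open and shut, and the axes are right-handed (so a half turn about x gives the same grasp; the last joint's range is limited). The gripper opens to 88 mm and grips with 3 to 60 N. Pads are 20 mm wide; open, the fingers measure 115 mm over their backs; the gripper's body (75 mm by 178 mm) begins 61 mm behind the grasp point.
Start: joints at [-1.147, 0.423, 1.63, -0, 1.089, -0.019], TCP at [267.809, -564.697, 230.675] pointing down, gripper open.
Joint ranges: [-3, 3], [-0.9, 2.11], [0.09, 2.58], [-1.31, 4.45], [0.11, 2.69], [-2.54, 2.54]. Speed limits (rad/s): [2.39, 2.39, 3.01, 3.14, 3.14, 3.14].

INTERFACE

Orientations are given as a rotation vector (axis times angle).
In Python, from workcell import ctrl gives the robot as it stands.
- The arm moves only by the tool apply_moves, never from a script. Its argument "increments" is a list of rows, each an object with "gripper": the opening in per cent of the stroke, from 0 (shut) to 100 (fully open); "delta_pos": the shift along the tool's x, y, z in cm, a list of three; "dr": the turn, a rotation vector about the tool's x, y, z in rad, a list of three. In form: [{"gripper": gripper, "delta_pos": [dx, dy, dz], "dr": [ax, ay, az]}, ...]. A call has exactly 5 rows; each row shifts and turns the commanded pose from where the row before left it, along the tool's axes as they then stand; what a row does not reach is not made up. A row lasts 1/12 s, in which the tool goes at most 41.7 mm and 7.16 degrees, less where a joint would pass 70% of its speed; a pose out of reach is approached as far as the arm can. A call with a gripper value outside its range is refused whole. The fingers move at their own pace and stop on an object; the grip force is fixed at half the most. Time passes only in rows, so rows that do not move let the fingers close, or fill a call up. It gives the time, the measured TCP pose, the force and the opening at its end, in the units of the state.
- ctrl.get_obs(): the state, without advancing time (a new reading comes with each control period).
- ctrl.get_image(name): name is "side" or "top"; returns a dict with "img" (480x640x3 uint8, red, green, blue), "range_z" (480x640 float32, mm along the optical axis (not along the pixel's ray), 0 where there is no reading), "mtx" (3x3 intrinsics, pixels), "rvec" (rotation vector, rad) and "tvec" (3), from world to camera coordinates, as OpenCV has them. Camera axes: x right, y down, z forward; pixel columns grow to the right and rows downward; lengths in mm; the calibration is good to about 2 mm. A picture is of the moment at which its call begins.
- ctrl.close_job(): hands the job in, once; it reports no verdict.
The state is a dict: "t": time; "qpos": joint angles; "qvel": joint speeds; "joint_torque": joint torques, N m; "ee_pos": TCP position; "orientation": TCP orientation; "ft_force": force on the tool from outside, world axes, zero at the start; "moment": the same for the moment, N m; "width": finger opening in mm.
Only numpy, scipy, OpenCV 4.12 (cv2) and the standard library are available. Lean on these libraries where they do the work, as an engineer would, in place of code of your own. Each camera call takes 0.05 s, during which the arm holds its last target. There are 200 camera calls.

TASK

Get the jug of lye in the wooden holder open for the next soap batch: press its red push-and-turn safety cap down against the spring, twist it anticlockwise (seen from above) about a quarter turn while it is down, and lift it off. Finish with the cap still in the gripper, level and still, straight above the jug's open neck with about 8 cm of air between them; do not put it down or let go. Leave the blue-capped bottle, the pot, the clamp jar and the spoon where they are.

Things in the scene. Friction and masses are not known exactly. Their poses are not given: they have to be found in the camera images.
- cap_center (a point): Centre, half-way up, of the red ribbed round safety cap of the lye jug: 54 mm across, 36 mm tall, 30 g, upright sides, open below; it can be gripped anywhere round its side from above. z is its axis (up), x the direction of the white stripe on its flat top. As seated, this centre is 7.5 mm below neck_top, the upper face 10.5 mm above it, and the stripe points along the jug's x axis.
- cap: The same cap; origin at the centre of its lower rim. A spring pushes it up (4 N) into a notch that blocks turning and lifting. Pressed down 4 mm (7 N) it is clear of the notch; at 6.5 mm (9 N) it bottoms, rigid. Kept down, it turns easily anticlockwise seen from above (never clockwise); past 45 degrees it is free to lift straight up; any turn of 55 to 110 degrees is good.
- neck_top (a point): Centre of the top of the lye jug's neck, 170 mm above the table, inside the cap as long as that is on; z up. A white sprung ring round the mouth stands 6 mm proud of it, 10 mm once the cap is off. The neck is 32 mm in diameter (44 mm over its bayonet lugs) and stands on sloping shoulders that reach down from 126 mm above the table at the neck to 100 mm at the full body.
- lye_jug: White round jug, 84 mm in diameter, yellow patch on one side, fixed in a dark wooden square holder (120 x 120 x 36 mm) screwed to the table: it neither moves nor turns. Origin on the table under the jug's axis, z up. It stands left or right of the blue-capped bottle.
- oil_bottle: Bystander: loose white bottle of the same shape with a blue cap and no holder, 84 mm in diameter, 181 mm tall. Origin at the centre of its underside. Leave alone.
- pot: Bystander: open stainless pot, 170 mm across, 110 mm tall. Origin at the centre of its underside. Leave alone.
- clamp_jar: Bystander: glass jar with a wire clamp lid, 96 mm in diameter, 136 mm tall. Origin at the centre of its underside. Leave alone.
- spoon: Bystander: wooden spoon lying on the table, 280 mm long along its x axis. Leave alone.
Things that resemble listed ones, but are neither listed nor needed, are in the scene too. There is more than one size of the cap; the job needs the middle-sized.

How it is judged:
By the outcome, as a careful person would: the job done as asked, in the order asked, and still so for the second after the job is handed in, while the arm keeps its last pose, push and grip.
It also fails if it takes over 38 s, if anything falls off the work surface, if the arm or the gripper's body presses on something with over 40 N, if the wrist force passes 120 N, or if a joint passes its speed limit or range.

## Working session

There is one attempt and no reset: what is moved stays moved. The work goes in short steps, Python scripts to look and compute and a tool call to move; the robot and the scene stay as the last step left them, time stands still between calls to the robot, and variables do not carry over. Pictures are saved under pics/ and viewed, about 8 in all and at most 12, crops included, and the job is handed in when it is done.

Besides the shell and the picture viewer there is one more tool, called after "Call:" as a command line: name --argument value ..., lists and objects as JSON in quotes. apply_moves: Moves the arm, as the interface text tells. Its arguments: {"type":"object","properties":{"increments":{"type":"array","items":{"type":"object","properties":{"gripper":{"type":"number"},"delta_pos":{"type":"array","items":{"type":"number"}},"dr":{"type":"array","items":{"type":"number"}}}}}},"required":["increments"]}

```bash
mkdir -p pics; ls
cat > h.py <<'E'
import numpy as np, cv2
from workcell import ctrl
def get(n):
    d=ctrl.get_image(n); R=cv2.Rodrigues(np.array(d["rvec"],float))[0]; t=np.array(d["tvec"],float).ravel()
    d["R"],d["t"]=R,t
    K=np.array(d["mtx"]); v,u=np.mgrid[:480,:640]; z=d["range_z"]
    c=np.stack([(u-K[0,2])/K[0,0]*z,(v-K[1,2])/K[1,1]*z,z],-1)
    d["P"]=(c-t)@R; d["K"]=K
    return d
def ray(d,u,v,h):
    r=d["R"].T@np.linalg.inv(d["K"])@[u,v,1]; o=-d["R"].T@d["t"]
    return o+r*(h-o[2])/r[2]
def save(d,f): cv2.imwrite(f,cv2.cvtColor(d["img"],cv2.COLOR_RGB2BGR))
E
python3 - <<'E'
from h import *
for n in("top","side"):
    d=get(n); save(d,f"pics/{n}0.png"); print(n,-d["R"].T@d["t"],d["R"][2])
    hsv=cv2.cvtColor(d["img"],cv2.COLOR_RGB2HSV); H,S,V=cv2.split(hsv)
    m=(((H<8)|(H>172))&(S>130)&(V>60)).astype(np.uint8)
    k,l,s,c=cv2.connectedComponentsWithStats(m)
    for i in range(1,k):
        if s[i,4]>40:
            P=d["P"][(l==i)&(d["range_z"]>0)]; print(s[i],c[i].round(1),np.median(P,0).round(1),P.min(0).round(),P.max(0).round())
print(ctrl.get_obs())
E
```

```text
pics
top [ 4.55250360e+02 -9.78782844e-01  1.60371202e+03] [ 0.09332066 -0.00712074 -0.99561064]
[253 228  16  15 165] [260.4 234.6] [604.1 144.2  25.3] [584. 125.  -7.] [621. 163.  35.]
[252 276  24  24 420] [263.1 287.3] [465.1 122.9 180.8] [440.  97. 112.] [494. 149. 191.]
[321 285  28  27 563] [334.8 297.8] [442.3 -46.8  46.4] [407. -82.  -9.] [473. -11.  57.]
side [ 31.56981842 737.99167844 859.21011303] [ 0.47560952 -0.63159562 -0.61227653]
[310 272  32  37 968] [325.2 290.3] [458.8 133.3 177.9] [438. -40.  -2.] [540. 152. 184.]
[ 367  281   36   40 1154] [384.2 300.4] [432.3 -30.9  43.1] [ 403. -118.   -3.] [474.  -7.  50.]
[252 313  20  23 360] [261.  324.3] [597.8 149.7  23.2] [582. 107.  -3.] [621. 165.  30.]
{'t': 0.1, 'qpos': array([-1.14700278e+00,  4.23741641e-01,  1.63064101e+00,  2.80586982e-05,
        1.08859176e+00, -1.89904062e-02]), 'qvel': array([-0.00045439, -0.00095033, -0.00307861, -0.00017247, -0.00123057,
       -0.00126612]), 'joint_torque': array([-1.02299535e-03, -5.45621967e+01, -2.74325198e+01,  6.44989894e-02,
        1.88988604e-02, -1.18284518e-05]), 'ee_pos': array([ 267.61215393, -564.24715634,  229.9828674 ]), 'orientation': array([ 1.97636898,  0.44626453, -1.97688243]), 'ft_force': array([-0.03994289, -1.13481667, -0.56278222]), 'moment': array([-0.02264119, -0.0583873 , -0.0429413 ]), 'width': 87.5802938351863}
```

View pics/top0.png

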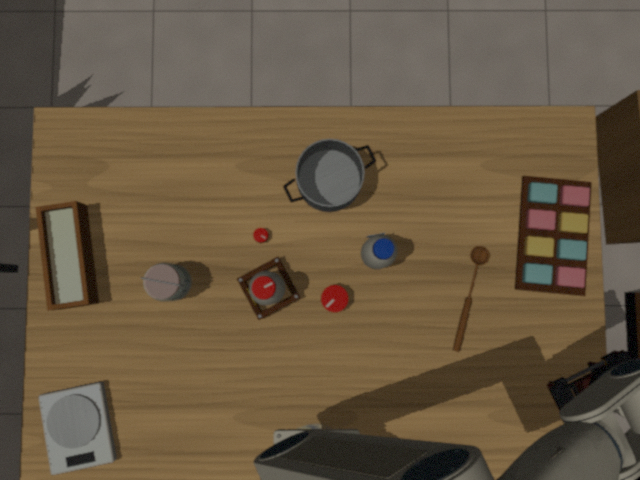

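View pics/side0.png

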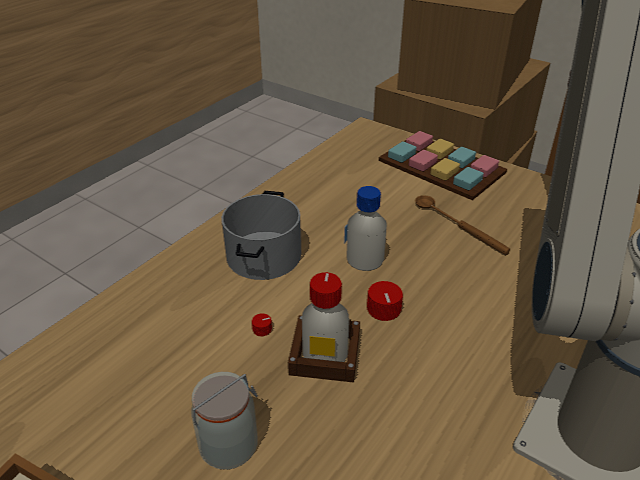

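The top view shows the lye jug in its holder, with its red cap at about (264,288). The loose red caps at (261,235) and (334,298) are decoys, and the blue-capped bottle is at (383,248). In the side view the jug cap is at (326,290), with its white stripe on top.

```bash
cat > cap.py <<'E'
from h import *
def cap(d,box,h,f=None):
    x0,y0,x1,y1=box
    H,S,V=cv2.split(cv2.cvtColor(d["img"],cv2.COLOR_RGB2HSV))
    P=d["P"]; sel=np.zeros((480,640),bool); sel[y0:y1,x0:x1]=1
    top=sel&(abs(P[...,2]-h)<6)&(d["range_z"]>0)
    (cx,cy)=[np.mean(a) for a in np.nonzero(top)[::-1]]
    u=top.astype(np.uint8); hull=cv2.convexHull(cv2.findNonZero(u))
    c,r=cv2.minEnclosingCircle(np.array([ray(d,*p[0],h)[:2] for p in hull],np.float32))
    w=top&(S<110)&(V>110); ys,xs=np.nonzero(w)
    s=np.array([ray(d,a,b,h)[:2] for a,b in zip(xs,ys)])
    print("n",top.sum(),"medz",np.median(P[top][:,2]),"ray centre",ray(d,cx,cy,h)[:2],"circle",c,r,"depth mean",P[top].mean(0))
    if len(s)>3:
        e=np.linalg.svd(s-s.mean(0))[2][0]; e=e*np.sign(e@(s.mean(0)-ray(d,cx,cy,h)[:2]))
        print("stripe",len(s),s.mean(0),np.degrees(np.arctan2(e[1],e[0])))
E
python3 - <<'E'
from cap import *
cap(get("top"),(245,270,285,305),180.5)
cap(get("side"),(305,268,348,315),180.5)
from scipy.spatial.transform import Rotation as R
o=ctrl.get_obs(); print(R.from_rotvec(o["orientation"]).as_matrix().round(4))
E
```

```text
n 421 medz 180.6572861281181 ray centre [465.97132339 123.92662288] circle (466.0736083984375, 123.72288513183594) 27.64279556274414 depth mean [465.98343771 123.91518472 180.61005295]
stripe 21 [471.48201485 113.7230199 ] -60.027355378781806
n 602 medz 179.51881977522984 ray centre [463.96228937 125.67076136] circle (463.769287109375, 125.09120178222656) 29.665302276611328 depth mean [464.78700199 124.51385376 179.36028929]
stripe 23 [472.27820947 110.29603226] -60.083108361632036
[[-4.000e-04  4.285e-01 -9.035e-01]
 [ 8.000e-04 -9.035e-01 -4.285e-01]
 [-1.000e+00 -9.000e-04  0.000e+00]]
```

Call:
apply_moves --increments '[{"gripper": 100,"delta_pos": [-1,-2.69,-2.37],"dr": [0,0,0]},{"gripper": 100,"delta_pos": [-1,-2.69,-2.37],"dr": [0,0,0]},{"gripper": 100,"delta_pos": [-1,-2.69,-2.37],"dr": [0,0,0]},{"gripper": 100,"delta_pos": [-1,-2.69,-2.37],"dr": [0,0,0]},{"gripper": 100,"delta_pos": [0,-2.69,-2.37],"dr": [0,0,0]}]'

```text
t: 0.62
ee_pos: [317.9, -391.6, 272.3]
orientation: [1.977, 0.442, -1.974]
ft_force: [0.6, -1.1, -0.4]
width: 87.5
```

Call:
apply_moves --increments '[{"gripper": 100,"delta_pos": [0,-2.69,-2.37],"dr": [0,0,0]},{"gripper": 100,"delta_pos": [0,-2.69,-2.37],"dr": [0,0,0]},{"gripper": 100,"delta_pos": [0,-2.69,-2.37],"dr": [0,0,0]},{"gripper": 100,"delta_pos": [0,-2.69,-2.37],"dr": [0,0,0]},{"gripper": 100,"delta_pos": [0,-2.69,-2.37],"dr": [0,0,0]}]'

```text
t: 1.03
ee_pos: [366.7, -218.4, 270.7]
orientation: [1.977, 0.444, -1.976]
ft_force: [0.5, 0.3, -0.3]
width: 87.7
```

Call:
apply_moves --increments '[{"gripper": 100,"delta_pos": [0,-2.69,-2.37],"dr": [0,0,0]},{"gripper": 100,"delta_pos": [0,-2.69,-2.37],"dr": [0,0,0]},{"gripper": 100,"delta_pos": [0,-2.69,-2.37],"dr": [0,0,0]},{"gripper": 100,"delta_pos": [0,-2.69,-2.37],"dr": [0,0,0]},{"gripper": 100,"delta_pos": [0,-2.69,-2.37],"dr": [0,0,0]}]'

```text
t: 1.45
ee_pos: [416.2, -46.0, 270.8]
orientation: [1.976, 0.445, -1.976]
ft_force: [0.7, -1.0, -0.5]
width: 87.8
```

Call:
apply_moves --increments '[{"gripper": 100,"delta_pos": [0,-2.69,-2.37],"dr": [0,0,0]},{"gripper": 100,"delta_pos": [0,-2.69,-2.37],"dr": [0,0,0]},{"gripper": 100,"delta_pos": [0,-2.69,-2.37],"dr": [0,0,0]},{"gripper": 100,"delta_pos": [0,-2.69,-2.37],"dr": [0,0,0]},{"gripper": 100,"delta_pos": [0,-2.69,-2.37],"dr": [0,0,0]}]'

```text
t: 1.87
ee_pos: [465.6, 126.4, 270.7]
orientation: [1.976, 0.445, -1.976]
ft_force: [1.4, -1.1, 0.6]
width: 88.2
```

```bash
cat > st.py <<'E'
from h import *
from scipy.spatial.transform import Rotation as R
import sys
def st(g):
    o=ctrl.get_obs(); M=R.from_rotvec(o["orientation"]).as_matrix()
    print("t",o["t"],"pos",o["ee_pos"].round(2),"q",o["qpos"].round(3),"F",o["ft_force"].round(2),"M",o["moment"].round(2),"w",o["width"])
    print("x",M[:,0].round(4),"yaw of y",np.degrees(np.arctan2(M[1,1],M[0,1])))
    print("to goal tool cm",(M.T@(np.array(g)-o["ee_pos"])/10).round(3))
st([float(a) for a in sys.argv[1:4]])
E
python3 st.py 465.3 124.4 153
```

```text
t 1.8667 pos [465.6  126.43 270.73] q [ 0.241  0.161  1.898 -0.     1.083  1.368] F [ 1.42 -1.12  0.59] M [-0.05  0.   -0.  ] w 88.20866158102866
x [ 2.e-04 -0.e+00 -1.e+00] yaw of y -64.60947580769697
to goal tool cm [11.773  0.169  0.116]
```

Call:
apply_moves --increments '[{"gripper": 100,"delta_pos": [2,0,0],"dr": [0,0,0]},{"gripper": 100,"delta_pos": [2,0,0],"dr": [0,0,0]},{"gripper": 100,"delta_pos": [2,0,0],"dr": [0,0,0]},{"gripper": 100,"delta_pos": [0,0,0],"dr": [0,0,0]},{"gripper": 100,"delta_pos": [0,0,0],"dr": [0,0,0]}]'

```text
t: 2.28
ee_pos: [464.9, 124.4, 210.1]
orientation: [1.973, 0.445, -1.978]
ft_force: [-0.5, 0.2, -0.7]
width: 87.7
```

```bash
python3 st.py 465.3 124.4 153
python3 - <<'E'
from h import *
a=get("top");b=get("side")
A=cv2.resize(a["img"][230:345,205:325],(400,383),interpolation=2);B=cv2.resize(b["img"][200:400,230:430],(383,383),interpolation=2)
cv2.imwrite("pics/c1.png",cv2.cvtColor(np.hstack([A,B]),cv2.COLOR_RGB2BGR))
E
```

```text
t 2.2833 pos [464.91 124.41 210.13] q [ 0.237  0.242  1.956 -0.     0.946  1.365] F [-0.51  0.22 -0.7 ] M [ 0.02 -0.02 -0.07] w 87.6874168180294
x [-2.4e-03 -6.0e-04 -1.0e+00] yaw of y -64.61916808059723
to goal tool cm [ 5.713  0.021 -0.049]
```

View pics/c1.png

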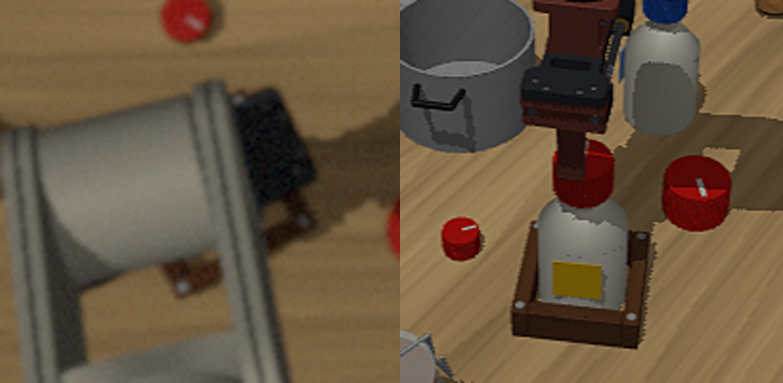

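The side view at right shows the near finger in line with the cap at (583,175), with nothing fouling. I'll descend and grip.

Call:
apply_moves --increments '[{"gripper": 100,"delta_pos": [1.5,0,0],"dr": [0,0,0]},{"gripper": 100,"delta_pos": [1.5,0,0],"dr": [0,0,0]},{"gripper": 100,"delta_pos": [1.5,0,0],"dr": [0,0,0]},{"gripper": 100,"delta_pos": [0.8,0,0],"dr": [0,0,0]},{"gripper": 100,"delta_pos": [0.4,0,0],"dr": [0,0,0]}]'

```text
t: 2.8
ee_pos: [465.8, 124.4, 153.7]
orientation: [1.977, 0.444, -1.976]
ft_force: [-0.5, -0.0, 0.4]
width: 87.8
```

Call:
apply_moves --increments '[{"gripper": 65,"delta_pos": [0,0,0],"dr": [0,0,0]},{"gripper": 65,"delta_pos": [0,0,0],"dr": [0,0,0]},{"gripper": 65,"delta_pos": [0,0,0],"dr": [0,0,0]},{"gripper": 65,"delta_pos": [0,0,0],"dr": [0,0,0]},{"gripper": 65,"delta_pos": [0,0,0],"dr": [0,0,0]}]'

```text
t: 3.22
ee_pos: [466.0, 124.5, 154.3]
orientation: [1.977, 0.445, -1.975]
ft_force: [1.1, -4.1, 1.2]
width: 58.5
```

```bash
python3 st.py 465.3 124.4 153
```

```text
t 3.2167 pos [466.03 124.52 154.29] q [ 0.237  0.33   1.997 -0.     0.813  1.365] F [ 1.14 -4.08  1.16] M [-0.52 -0.21  0.02] w 58.511929767360705
x [ 1.3e-03  1.0e-04 -1.0e+00] yaw of y -64.61855374534537
to goal tool cm [ 0.129 -0.02   0.071]
```

Call:
apply_moves --increments '[{"gripper": 65,"delta_pos": [0,0.1,0],"dr": [0,0,0]},{"gripper": 65,"delta_pos": [0,0.1,0],"dr": [0,0,0]},{"gripper": 65,"delta_pos": [0,0,0],"dr": [0,0,0]},{"gripper": 65,"delta_pos": [0,0,0],"dr": [0,0,0]},{"gripper": 65,"delta_pos": [0,0,0],"dr": [0,0,0]}]'

```text
t: 3.63
ee_pos: [466.4, 122.7, 153.6]
orientation: [1.976, 0.445, -1.976]
ft_force: [0.0, -0.1, -0.1]
width: 56.8
```

```bash
python3 st.py 465.3 124.4 153
```

```text
t 3.6333 pos [466.36 122.69 153.62] q [0.233 0.331 1.997 0.    0.813 1.361] F [ 0.01 -0.06 -0.07] M [ 0.01 -0.03 -0.02] w 56.84196331249343
x [-2.e-04  0.e+00 -1.e+00] yaw of y -64.63620145978717
to goal tool cm [ 0.063 -0.2    0.022]
```

Call:
apply_moves --increments '[{"gripper": 20,"delta_pos": [0,0,0],"dr": [0,0,0]},{"gripper": 20,"delta_pos": [0,0,0],"dr": [0,0,0]},{"gripper": 20,"delta_pos": [0,0,0],"dr": [0,0,0]},{"gripper": 20,"delta_pos": [0,0,0],"dr": [0,0,0]},{"gripper": 20,"delta_pos": [0,0,0],"dr": [0,0,0]}]'

```text
t: 4.05
ee_pos: [466.5, 122.6, 153.7]
orientation: [1.976, 0.445, -1.976]
ft_force: [-0.0, -1.9, 0.4]
width: 53.2
```

```bash
python3 st.py 465.3 124.4 153
```

```text
t 4.05 pos [466.46 122.62 153.65] q [ 0.232  0.331  1.997 -0.     0.813  1.361] F [-0.   -1.93  0.37] M [-0.17 -0.1  -0.03] w 53.17892668850319
x [ 0.e+00 -1.e-04 -1.e+00] yaw of y -64.62753196611271
to goal tool cm [ 0.065 -0.211  0.029]
```

Call:
apply_moves --increments '[{"gripper": 20,"delta_pos": [0,0.05,0],"dr": [0,0,0]},{"gripper": 20,"delta_pos": [0.15,0,0],"dr": [0,0,0]},{"gripper": 20,"delta_pos": [0.15,0,0],"dr": [0,0,0]},{"gripper": 20,"delta_pos": [0.15,0,0],"dr": [0,0,0]},{"gripper": 20,"delta_pos": [0.1,0,0],"dr": [0,0,0]}]'

```text
t: 4.47
ee_pos: [466.5, 122.5, 148.4]
orientation: [1.976, 0.445, -1.976]
ft_force: [-2.7, 2.3, 7.4]
width: 53.2
```

Call:
apply_moves --increments '[{"gripper": 20,"delta_pos": [0,0,0],"dr": [0,0,0]},{"gripper": 20,"delta_pos": [0,0,0],"dr": [0,0,0]},{"gripper": 20,"delta_pos": [0,0,0],"dr": [0,0,0]},{"gripper": 20,"delta_pos": [0,0,0],"dr": [0,0,0]},{"gripper": 20,"delta_pos": [0,0,0],"dr": [0,0,0]}]'

```text
t: 4.88
ee_pos: [466.6, 122.5, 148.6]
orientation: [1.976, 0.445, -1.976]
ft_force: [-3.6, 1.7, 7.3]
width: 52.9
```

```bash
python3 st.py 465.3 124.4 153
```

```text
t 4.8833 pos [466.56 122.54 148.56] q [2.32e-01 3.40e-01 2.00e+00 1.00e-03 8.01e-01 1.36e+00] F [-3.63  1.67  7.32] M [ 0.25  0.52 -0.03] w 52.877726214423134
x [-1.e-04  4.e-04 -1.e+00] yaw of y -64.63479153664998
to goal tool cm [-0.444 -0.222  0.034]
```

Call:
apply_moves --increments '[{"gripper": 20,"delta_pos": [0.06,-0.03,0.03],"dr": [0,0,0]},{"gripper": 20,"delta_pos": [0.06,0,0.02],"dr": [0,0,0]},{"gripper": 20,"delta_pos": [0,0,0],"dr": [0,0,0]},{"gripper": 20,"delta_pos": [0,0,0],"dr": [0,0,0]},{"gripper": 20,"delta_pos": [0,0,0],"dr": [0,0,0]}]'

```text
t: 5.3
ee_pos: [466.5, 122.6, 147.6]
orientation: [1.977, 0.445, -1.975]
ft_force: [-1.6, 0.6, 8.6]
width: 53.2
```

```bash
python3 st.py 465.3 124.4 153
```

```text
t 5.3 pos [466.55 122.55 147.58] q [0.232 0.341 2.001 0.    0.798 1.36 ] F [-1.62  0.62  8.55] M [0.11 0.38 0.04] w 53.18456826543791
x [ 1.1e-03  4.0e-04 -1.0e+00] yaw of y -64.63072560147947
to goal tool cm [-0.542 -0.22   0.033]
```

Call:
apply_moves --increments '[{"gripper": 20,"delta_pos": [0,0,0],"dr": [-0.08,0,0]},{"gripper": 20,"delta_pos": [0,0,0],"dr": [-0.08,0,0]},{"gripper": 20,"delta_pos": [0,0,0],"dr": [-0.08,0,0]},{"gripper": 20,"delta_pos": [0,0,0],"dr": [-0.08,0,0]},{"gripper": 20,"delta_pos": [0,0,0],"dr": [-0.08,0,0]}]'

```text
t: 5.72
ee_pos: [467.1, 122.6, 147.8]
orientation: [1.721, 0.774, -1.717]
ft_force: [-0.3, 0.1, 7.9]
width: 53.0
```

```bash
python3 st.py 465.3 124.4 153
```

```text
t 5.7167 pos [467.09 122.57 147.78] q [0.232 0.341 2.001 0.    0.797 0.956] F [-0.29  0.13  7.9 ] M [-0.02  0.03 -0.02] w 52.96144685013785
x [ 2.2e-03  5.0e-04 -1.0e+00] yaw of y -41.48655230515123
to goal tool cm [-0.522 -0.254 -0.019]
```

Call:
apply_moves --increments '[{"gripper": 20,"delta_pos": [0.03,0,0],"dr": [-0.1,0,0]},{"gripper": 20,"delta_pos": [0,0,0],"dr": [-0.1,0,0]},{"gripper": 20,"delta_pos": [0,0,0],"dr": [-0.1,0,0]},{"gripper": 20,"delta_pos": [0,0,0],"dr": [-0.1,0,0]},{"gripper": 20,"delta_pos": [0,0,0],"dr": [-0.1,0,0]}]'

```text
t: 6.13
ee_pos: [467.2, 122.6, 147.5]
orientation: [1.373, 1.094, -1.369]
ft_force: [-0.5, 0.4, 7.9]
width: 52.9
```

Call:
apply_moves --increments '[{"gripper": 20,"delta_pos": [0,0,0],"dr": [-0.1,0,0]},{"gripper": 20,"delta_pos": [0,0,0],"dr": [-0.1,0,0]},{"gripper": 20,"delta_pos": [0,0,0],"dr": [-0.1,0,0]},{"gripper": 20,"delta_pos": [0,0,0],"dr": [-0.1,0,0]},{"gripper": 20,"delta_pos": [0,0,0],"dr": [-0.1,0,0]}]'

```text
t: 6.55
ee_pos: [467.2, 122.6, 147.5]
orientation: [1.004, 1.326, -1.001]
ft_force: [-0.5, -0.6, 8.6]
width: 52.7
```

```bash
python3 st.py 465.3 124.4 153
python3 - <<'E'
from h import *
b=get("side"); B=cv2.resize(b["img"][230:350,265:385],(600,600),interpolation=2)
cv2.imwrite("pics/c2.png",cv2.cvtColor(B,cv2.COLOR_RGB2BGR))
E
```

```text
t 6.55 pos [467.16 122.62 147.51] q [ 0.232  0.342  2.001  0.     0.796 -0.045] F [-0.52 -0.62  8.64] M [0.03 0.05 0.01] w 52.67635122379087
x [ 2.4e-03  6.0e-04 -1.0e+00] yaw of y 15.864842369548388
to goal tool cm [-0.549 -0.129 -0.222]
```

View pics/c2.png

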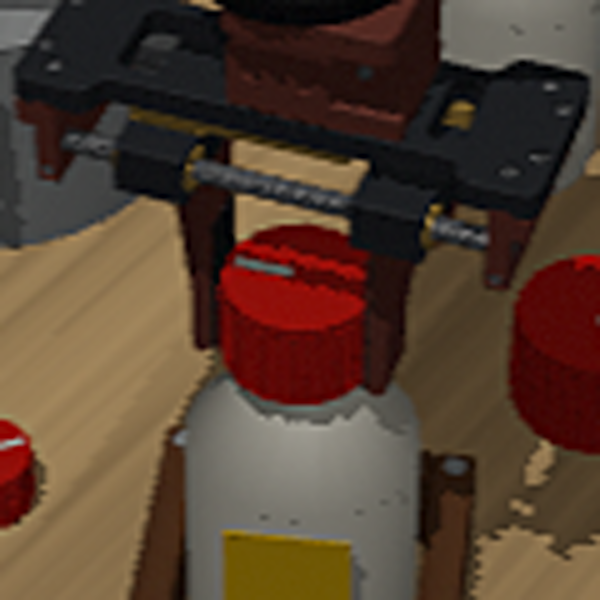

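The crop shows the cap between the pads. Its stripe now points left, around (265,268), where it pointed away from the camera before. I'll measure the angle before lifting.

Run:
```python
from cap import *
cap(get("side"),(309,275,339,292),174.5)
```

```text
n 446 medz 173.64233193138762 ray centre [470.39959449 122.64873809] circle (469.0569152832031, 121.77279663085938) 29.695758819580078 depth mean [470.98072196 121.8435737  173.69400565]
```

Run:
```python
from h import *
d=get("side"); S=cv2.cvtColor(d["img"],cv2.COLOR_RGB2HSV)[...,1]
w=np.zeros((480,640),bool); w[279:287,310:326]=1
w&=(S<150)&(abs(d["P"][...,2]-174)<8)
s=np.array([ray(d,x,y,174.5)[:2] for y,x in np.argwhere(w)]); print(len(s),s.mean(0))
e=np.linalg.svd(s-s.mean(0))[2][0]; print(np.degrees(np.arctan2(e[1],e[0])))
v=s.mean(0)-[466.5,123]; print(np.degrees(np.arctan2(v[1],v[0])))
```

```text
25 [480.10820183 126.6070501 ]
-164.98679999536367
14.845675686961826
```

Call:
apply_moves --increments '[{"gripper": 20,"delta_pos": [-0.3,0,0],"dr": [0,0,0]},{"gripper": 20,"delta_pos": [-0.4,0,0],"dr": [0,0,0]},{"gripper": 20,"delta_pos": [-0.5,0,0],"dr": [0,0,0]},{"gripper": 20,"delta_pos": [-0.5,0,0],"dr": [0,0,0]},{"gripper": 20,"delta_pos": [-0.5,0,0],"dr": [0,0,0]}]'

```text
t: 7.12
ee_pos: [465.7, 122.2, 168.8]
orientation: [1.006, 1.326, -1.007]
ft_force: [-0.2, 0.3, -1.1]
width: 53.1
```

```bash
python3 st.py 465.3 124.4 262
```

```text
t 7.1167 pos [465.68 122.19 168.81] q [ 0.232  0.305  1.989 -0.     0.848 -0.04 ] F [-0.22  0.26 -1.13] M [-0.04 -0.1   0.  ] w 53.098760215594055
x [-8.e-04 -3.e-04 -1.e+00] yaw of y 15.588159862710974
to goal tool cm [-9.319  0.015 -0.222]
```

Call:
apply_moves --increments '[{"gripper": 20,"delta_pos": [-1,0,0],"dr": [0,0,0]},{"gripper": 20,"delta_pos": [-1.2,0,0],"dr": [0,0,0]},{"gripper": 20,"delta_pos": [-1.2,0,0],"dr": [0,0,0]},{"gripper": 20,"delta_pos": [-1.2,0,0],"dr": [0,0,0]},{"gripper": 20,"delta_pos": [-1.2,0,0],"dr": [0,0,0]}]'

```text
t: 7.53
ee_pos: [465.8, 122.2, 227.7]
orientation: [1.006, 1.326, -1.007]
ft_force: [-0.4, 0.1, -0.7]
width: 53.3
```

Call:
apply_moves --increments '[{"gripper": 20,"delta_pos": [-1.2,0,0],"dr": [0,0,0]},{"gripper": 20,"delta_pos": [-1.2,0,0],"dr": [0,0,0]},{"gripper": 20,"delta_pos": [-0.8,0,0],"dr": [0,0,0]},{"gripper": 20,"delta_pos": [-0.4,0,-0.05],"dr": [0,0,0]},{"gripper": 20,"delta_pos": [0,0,0],"dr": [0,0,0]}]'

```text
t: 7.95
ee_pos: [466.3, 122.9, 263.6]
orientation: [1.007, 1.325, -1.005]
ft_force: [-0.1, 0.3, 0.0]
width: 53.1
```

Call:
apply_moves --increments '[{"gripper": 20,"delta_pos": [0,0,0],"dr": [0,0,0]},{"gripper": 20,"delta_pos": [0,0,0],"dr": [0,0,0]},{"gripper": 20,"delta_pos": [0,0,0],"dr": [0,0,0]},{"gripper": 20,"delta_pos": [0,0,0],"dr": [0,0,0]},{"gripper": 20,"delta_pos": [0,0,0],"dr": [0,0,0]}]'

```text
t: 8.37
ee_pos: [465.7, 122.7, 262.2]
orientation: [1.006, 1.326, -1.007]
ft_force: [-0.0, -0.0, 0.1]
width: 53.0
```

```bash
python3 st.py 466 123 262
python3 - <<'E'
from h import *
d=get("side"); save(d,"pics/f.png"); a=d["img"]; P=d["P"]
H,S,V=cv2.split(cv2.cvtColor(a,cv2.COLOR_RGB2HSV))
m=(((H<8)|(H>172))&(S>170)&(V>60)&(P[...,2]>200)&(P[...,2]<310)); Q=P[m]
print("cap pts",len(Q),"z pct",np.percentile(Q[:,2],[1,5,95,99]).round(1))
t=Q[Q[:,2]>Q[:,2].max()-5]; print("top mean",t.mean(0))
n=(np.hypot(P[...,0]-465.5,P[...,1]-123.5)<26)&(P[...,2]>150)&(P[...,2]<195); N=P[n]
r=N[N[:,2]>176]; print("ring",len(r),r.mean(0) if len(r) else"",r.min(0),r.max(0),np.percentile(N[:,2],[50,95,99]))
B=cv2.resize(a[170:370,225:425],(600,600),interpolation=2); cv2.imwrite("pics/c3.png",cv2.cvtColor(B,cv2.COLOR_RGB2BGR))
E
```

```text
t 8.3667 pos [465.74 122.74 262.24] q [ 0.233  0.171  1.908  0.     1.064 -0.039] F [-0.05 -0.03  0.12] M [-0.04 -0.12  0.04] w 52.954675451106226
x [-9.e-04 -2.e-04 -1.e+00] yaw of y 15.583390999322837
to goal tool cm [ 0.024  0.032 -0.018]
cap pts 1011 z pct [254.1 257.3 289.8 290.7]
top mean [437.43898942 126.42926342 302.67828395]
ring 154 [465.55551209 123.74705691 179.80729134] [452.48830114 109.57035077 176.18684421] [479.52025822 136.66322835 182.11158709] [169.35688968 181.16189768 181.89583531]
```

View pics/c3.png

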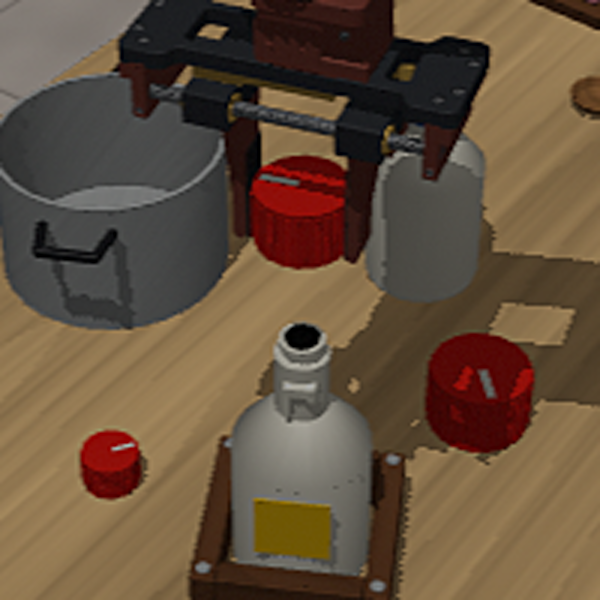

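The jug's neck is open at (302,340), with the cap held level above it at (300,215). The rim is 8.4 cm above the neck top and 7.4 cm above the sprung ring. The arm is still, so I'm handing in.

```bash
python3 -c "
from workcell import ctrl
print(ctrl.get_obs()['qvel'].round(4)); print(ctrl.close_job())"
```

```text
[ 0.0007 -0.0023 -0.0016 -0.0019  0.0016  0.0009]
the job is handed in; nothing more can be done
None
```

The lye jug is open, and the red safety cap is still in the gripper, held level and still straight above the neck. I gripped the cap, pressed it down about 6 mm (8.6 N), turned it about 80° anticlockwise and lifted it off. The job was handed in at about 8.4 s.

**Last checks**
- **Turn:** the stripe had moved 75–80° before I lifted.
- **Height:** the cap's rim is at about 254 mm, which is 8.4 cm above the neck top and 7.4 cm above the sprung ring.
- **Centring:** the gripper is about 1 mm sideways from the ring's centre.
- **Grip and stillness:** the force reading is near zero, the finger opening is 53 mm and the joints are at rest.

**Checks that failed or disagreed**
- **Cap centre:** the first estimate from the cameras was about 2 mm off from where the grip forces balanced, so I corrected it by feel.
- **Cap sideways position:** in the final picture this reading was spoiled because it picked up part of the gripper. The centring figure therefore relies on the gripper position and the ring.
- **Bystanders:** nothing I did came near them, but I only checked by eye, not by measurement. The last close-up did not include the clamp jar and shows only the tip of the spoon. It hides the bottle's cap behind the gripper.

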